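Walk the bench power supply home into its bracket

TASK

Walk the heavy bench power supply forward into its bracket with alternate pushes on its two near corners, keeping it flat on its feet, until its whole far side is home against the stop. Its rubber feet grip, so straight shoving takes too much force: never press on it with more than 20 N. Then swing the bracket's keeper bar all the way round across the supply's near face to lock it in, and leave the can, the battery pack and the white carton where they stand.

Things in the scene. Friction and masses are not known exactly. Their poses are not given: they have to be found in the camera images.
- supply: Bench power supply: grey box, black panel towards the robot; 110 mm deep (x), 250 wide (y), 55 high, about 2.2 kg. Origin: centre of its underside at worktop level; x points from panel to far side, y left. Housing starts 5 mm above the worktop, on rubber feet at x = +-42, y = +-50 mm. Knobs (y = +-55) and posts (y = -20, 0, 20) stand 8 mm out; the outer 55 mm of the panel each side are clear.
- near_left (a point): Lower left corner of the supply's panel, 5 mm above the worktop. A level push within 20 mm of one end of the panel takes 10 to 16 N and swings that end forward, the supply turning about a point some 60 mm to the other side of its middle; sliding it bodily takes 20.5 to 26 N, more than allowed.
- near_right (a point): Lower right corner of the supply's panel, 5 mm above the worktop. The panel is smooth and slippery. Push level, below 45 mm (higher up the supply may tip, and pressing down makes the feet grip), and slowly (30 mm/s or less): impacts count, and it moves in small jerks.
- far_left (a point): Lower left corner of the supply's far side (5 mm above the worktop); home when it touches the stop
- far_right (a point): Lower right corner of the supply's far side (5 mm above the worktop); home when it touches the stop
- bay: Aluminium bracket fixed to the worktop. Origin: on the worktop, middle of the stop's near face; x points away from the robot, square to the stop, y left. Stop 310 mm long, 30 high. Right cheek: inner face y = -145, x -36 to 0, flared out to x = -57. Left rail: y = 141 to 153, x -140 to 0, 22 high. The supply has 15 to 20 mm room a side; starts 35 to 55 mm short of the stop, turned up to 0.13 rad.
- keeper_pivot (a point): Top of the keeper bar's upright pivot, near the robot end of the left rail, at x = -122, y = +151 mm in the bracket's frame, 42.5 mm above the worktop
- keeper (a joint): Keeper angle: steel bar 12 mm wide, reaching 78 mm from its upright pivot, 23 to 42 mm above the worktop. 0: points left (bracket +y); pi/2: towards the robot (-x); pi (end stop): closed, pointing right across the near face, 6 mm clear of it when the supply is home. Light friction (0.08 N m), stays where left; starts open at 0.5 to 0.9.
- keeper_pin (a point): Top of the black upright thumb pin on the keeper, 11 mm thick, 66 mm from the pivot axis, standing from 40 to 56 mm above the worktop (this point lies at 56 mm)
- spray_can: Bystander: blue spray can, red cap, 66 mm thick, 205 mm high, upright at the right; origin under its centre
- pack_5: Bystander: battery pack 106 x 73 x 48 mm, front right; origin under its centre
- white_box: Bystander: small white carton 41 x 62 x 26 mm, front left beside the clear organiser; origin under its centre

How it is judged:
By the outcome, as a careful person would: the job done as asked, in the order asked, and still so for the second after the job is handed in, with the robot touching nothing.
It also fails if it takes over 72 s, if anything falls off the work surface, if the arm or the gripper's body presses on something with over 40 N, if the wrist force passes 120 N, or if a joint passes its speed limit or range.

ROBOT

A 7-joint arm with a two-finger parallel gripper is mounted at the origin on a cart in front of the work surface, level with it; the furniture and walls round the work are solid. World frame = base frame: x ahead of the robot, y to its left, z up, the work surface at z = 0. Lengths are in m, angles in degrees, forces in N, time in s.
With the tool pointing down it reaches from about 0.425 to 0.825 m from the base axis. Payload 3.6 kg.
Tool frame: the origin (TCP) lies between the finger pads; the fingertips stand 11 mm ahead of it and the grasp point (between the pads) lies 8 mm behind it (bot.tips_ahead is the distance from the TCP to the fingertips, in m); z points along the fingers, y is the line along which they close (so a half turn about z gives the same grasp; the last joint's range is limited). The gripper opens to 85 mm and grips with 20 to 120 N. Pads are 22 mm wide; open, the fingers measure 114 mm over their backs; the gripper's body (76 mm by 85 mm) begins 54 mm behind the grasp point. The pads swing forward as they close: fully open they stand 13 mm farther back than shut.
Start: joints at [-66.836, 35.231, -0.722, 81.555, 0.464, 63.22, -2.315], TCP at [0.271, 0.591, 0.242] pointing down, gripper open.
Joint ranges: [-178.69, 178.69], [-17.37, 117.87], [-77.05, 75.6], [15.02, 138.74], [-78.02, 258.01], [0.78, 113.62], [-162.83, 162.83]. Speed limits (degrees/s): [159.86, 159.86, 180, 180, 180, 180, 180].

INTERFACE

Orientations are given as [roll, pitch, yaw] about the fixed x, y, z axes, in that order (R = Rz(yaw) Ry(pitch) Rx(roll)).
In Python, from station import bot, cams, job gives the robot as it stands.
- The arm moves only by the tool send_rows, never from a script. Its argument "rows" is a list of rows, each a list of 7 numbers: the shift along the tool's x, y, z in m, then the turn, a rotation vector about the tool's x, y, z in rad, then the opening, from -1 (shut) to 1 (fully open). A call has 1 to 12 rows; each row is the pose to reach, as a shift and turn from the pose commanded when the call began, along the tool's axes at that moment; what a row does not reach only later rows make up. A row lasts 1/8 s, in which the tool goes at most 62.5 mm and 10.7 degrees, less where a joint would pass 70% of its speed; a pose out of reach is approached as far as the arm can. A call with a gripper value outside its range is refused whole. The fingers move at their own pace and stop on an object; "force" is the grip in N (left out, the last holds). Time passes only in rows, so rows that repeat a pose let the fingers close. It gives the time, the measured TCP pose, the force, the opening and the grip force at its end, in the units of the state.
- bot.get_obs(): the state, without advancing time (a new reading comes with each control period).
- cams.camera(name): name is "scene" or "top" or "wrist"; returns a dict with "frame" (384x512x3 uint8, red, green, blue), "intrinsics" (3x3 intrinsics, pixels), "extrinsics" (4x4, takes a point from world to camera coordinates). Camera axes: x right, y down, z forward; pixel columns grow to the right and rows downward; lengths in m; the calibration is good to about 2 mm. A picture is of the moment at which its call begins. There is no depth.
- job.job_done(): hands the job in; it is judged then, once.
The state is a dict: "t": time; "joint_positions": joint angles; "dq": joint speeds; "effort": joint torques, N m; "ee_pos": TCP position; "tcp_rot": TCP orientation; "contact_force": force on the tool from outside, world axes, zero at the start; "torque": the same for the moment, N m; "width": finger opening in m; "grasp_force": force on a finger pad.
Only numpy, scipy, OpenCV 4.12 (cv2) and the standard library are available. Lean on these libraries where they do the work, as an engineer would, in place of code of your own. Each camera call takes 0.05 s, during which the arm holds its last target. There are 200 camera calls.

## Working session

There is one attempt and no reset: what is moved stays moved. The work goes in short steps, Python scripts to look and compute and a tool call to move; the robot and the scene stay as the last step left them, time stands still between calls to the robot, and variables do not carry over. Pictures are saved under pics/ and viewed, at most 10 in all, crops included, and the job is handed in when it is done.

Besides the shell and the picture viewer there is one more tool, called after ">>>" as name(argument=value, ...), one argument or row to a line, values as JSON. send_rows: Moves the arm, as the interface text tells. Its arguments: {"type":"object","properties":{"rows":{"type":"array"},"force":{"type":"number"}},"required":["rows"]}

```bash
mkdir -p pics; ls
cat > h.py <<'E'
import numpy as np, cv2
from station import bot, cams, job
from scipy.spatial.transform import Rotation as R
def grab(n):
    c=cams.camera(n); return c['frame'],np.array(c['intrinsics']),np.array(c['extrinsics'])
def ray(K,E,u,v,z):
    d=E[:3,:3].T@np.linalg.inv(K)@np.array([u,v,1.]); o=-E[:3,:3].T@E[:3,3]
    return o+d*(z-o[2])/d[2]
def proj(K,E,p):
    q=K@(E[:3,:3]@np.array(p)+E[:3,3]); return q[:2]/q[2]
E
python3 - <<'E'
from h import *
for n in ("top","scene","wrist"):
    f,K,E=grab(n); np.savez(f'{n}0.npz',f=f,K=K,E=E); print(n,-E[:3,:3].T@E[:3,3],K[0,0])
    cv2.imwrite(f'pics/{n}0.png',cv2.resize(f[:,:,::-1],(800,600)))
print(bot.get_obs())
E
```

```text
pics
top [ 0.41580359 -0.10838859  1.10734076] 402.9589657486866
scene [0.45872259 0.93076131 1.10563534] 470.5842172146265
wrist [0.20820757 0.61950269 0.37276935] 345.3725724020428
{'t': 0.15, 'joint_positions': array([-66.83530377,  35.27887612,  -0.72343437,  81.61990826,
         0.46375569,  63.22012647,  -2.31262453]), 'dq': array([ 0.06691374, -0.15827271,  0.03781939, -0.36211635,  0.03041663,
       -0.04801057,  0.01127868]), 'effort': array([ 9.92249261e-04, -4.69660878e+01,  2.59574046e-01, -1.71252179e+01,
        9.98681848e-03,  7.10621243e-03,  6.83886483e-06]), 'ee_pos': array([0.27118273, 0.59010618, 0.24137942]), 'tcp_rot': array([-1.79883939e+02,  4.57084768e-04,  1.55323064e+02]), 'contact_force': array([-0.4832473 ,  0.40742097,  1.0216858 ]), 'torque': array([-0.01625208,  0.02635939,  0.01204105]), 'grasp_force': 0.0, 'width': 0.08554442099961238}
```

View pics/top0.png

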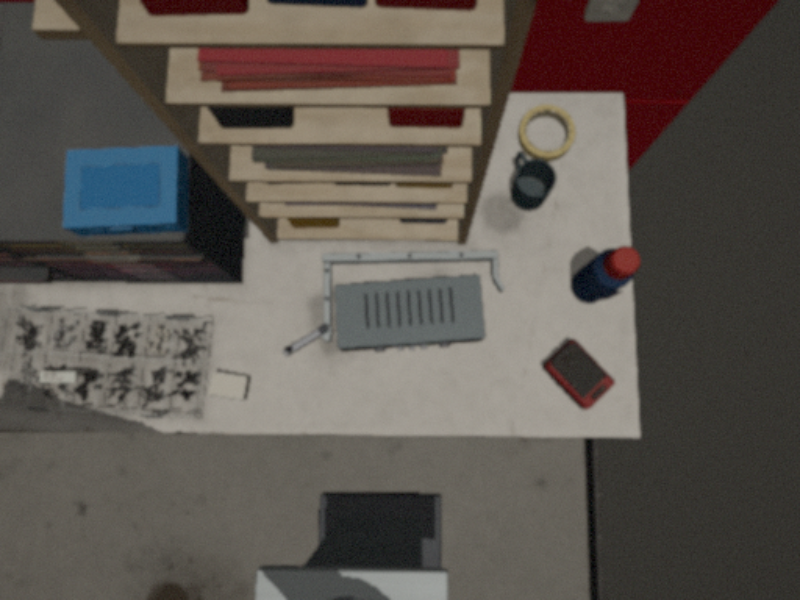

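View pics/scene0.png

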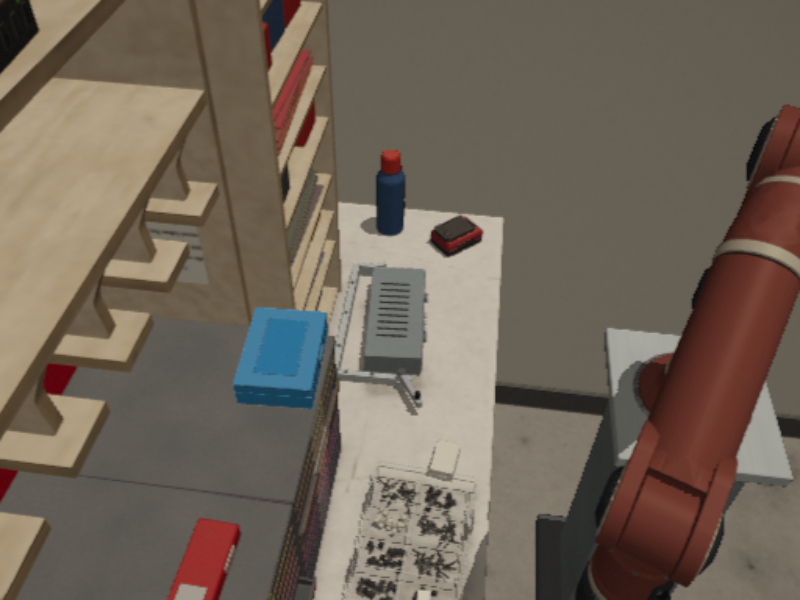

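The top view shows the supply (800x600 px corners about (335,285), (480,276), (485,338), (340,350)), the stop at row 258, and the keeper from the pivot at (325,330) to (288,350). The can and pack are at the right and the carton is at (230,385). I'll enlarge for corner readings.

Run:
```python
from h import *
d=np.load('top0.npz'); f,K,E=d['f'],d['K'],d['E']
x0,y0,w,h=175,150,160,90
c=cv2.resize(f[y0:y0+h,x0:x0+w,::-1],(800,450),interpolation=cv2.INTER_CUBIC)
cv2.imwrite('pics/topc.png',c)
g=f[y0:y0+h,x0:x0+w].astype(int)
print(f[200,262],f[178,215],f[176,250],f[230,262],f[163,260])
```

```text
[68 71 73] [155 149 141] [159 154 144] [160 154 146] [126 129 125]
```

View pics/topc.png

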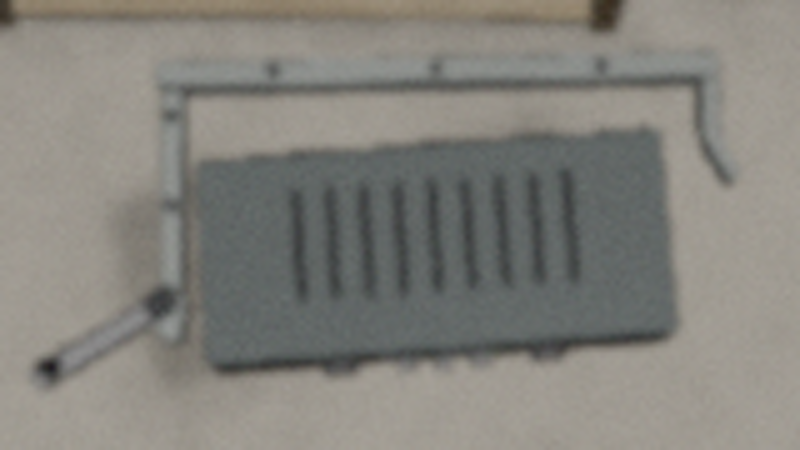

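```bash
cat >> h.py <<'E'
def mask_supply(f,roi=(190,170,130,60)):
    x,y,w,h=roi; g=f.astype(int); m=np.zeros(f.shape[:2],np.uint8)
    s=g[y:y+h,x:x+w]; m[y:y+h,x:x+w]=((s.mean(2)<122)&((s[:,:,0]-s[:,:,2])<6)).astype(np.uint8)*255
    m=cv2.morphologyEx(m,cv2.MORPH_OPEN,np.ones((5,5))); m=cv2.morphologyEx(m,cv2.MORPH_CLOSE,np.ones((5,5)))
    return m
def crop(d,px): # crop px (5x) -> pixel
    return px[0]/5+175-.4, px[1]/5+150-.4
E
python3 - <<'E'
from h import *
d=np.load('top0.npz'); f,K,E=d['f'],d['K'],d['E']
P=lambda p,z:np.round(ray(K,E,*crop(d,p),z),4)
print('supply FL FR NR NL (z .06/.055)')
for p in [(200,160),(660,128),(676,332),(213,367)]: print(P(p,.06),P(p,.055))
print('stop near top edge z.03',P((190,84),.03),P((697,77),.03)); print('stop bottom z0',P((190,93),0),P((697,86),0))
print('rail inner top z.022',P((183,100),.022),P((183,330),.022),'outer',P((164,320),.022), 'end',P((172,338),.022))
print('cheek',P((698,90),.03),P((705,140),.03),P((730,183),.03))
print('pivot',P((160,298),.0425),'pin',P((45,370),.056))
c,_=max(((c,cv2.contourArea(c)) for c in cv2.findContours(mask_supply(f),0,2)[0]),key=lambda t:t[1])
b=cv2.boxPoints(cv2.minAreaRect(c)); print([np.round(ray(K,E,*q,.0575),4) for q in b])
# columns of stop
col=f.astype(int).mean(2)
for u in (230,260,290): print(u,np.round(col[155:185,u-2:u+3].mean(1)).astype(int))
print(col[200,200:218].astype(int), col[190,300:325].astype(int))
for n in ("top","scene"):
    e=np.load(f'{n}0.npz')
E
```

```text
supply FL FR NR NL (z .06/.055)
[0.6232 0.0333 0.06  ] [0.6242 0.0339 0.055 ]
[ 0.6426 -0.2106  0.06  ] [ 0.6437 -0.2111  0.055 ]
[ 0.5339 -0.2182  0.06  ] [ 0.5345 -0.2187  0.055 ]
[0.5133 0.0231 0.06  ] [0.5138 0.0238 0.055 ]
stop near top edge z.03 [0.6716 0.0441 0.03  ] [ 0.6779 -0.234   0.03  ]
stop bottom z0 [0.6735 0.0482 0.    ] [ 0.68   -0.2374  0.    ]
rail inner top z.022 [0.6644 0.0488 0.022 ] [0.5368 0.0448 0.022 ] outer [0.5421 0.0553 0.022 ] end [0.5324 0.0506 0.022 ]
cheek [ 0.6706 -0.2345  0.03  ] [ 0.6427 -0.238   0.03  ] [ 0.6189 -0.2513  0.03  ]
pivot [0.5515 0.0547 0.0425] pin [0.5113 0.1116 0.056 ]
[array([0.6205, 0.0624, 0.0575]), array([ 0.6443, -0.2111,  0.0575]), array([ 0.5287, -0.2189,  0.0575]), array([0.5055, 0.0497, 0.0575])]
230 [135 141 144 144 146 145 135 125 117 117 125 119  96 102 130 146 149 151
 150 150 151 150 152 151 146 128 103  98 101 101]
260 [134 137 139 140 142 137 132 130 123 125 115  96  93 122 141 149 147 149
 148 149 148 145 130 106  92  97  99 100 100  99]
290 [120 131 137 139 140 141 140 139 140 137 120  99 107 133 146 150 149 146
 147 147 142 129 108  99 101 100 101 101  97  94]
[127 123 122 121 122 120 123 129 140 142 131 102  98 110 110 102  97 100] [ 99  99 102 100 100 103  98 107 127 146 154 153 150 152 150 153 153 151
 153 152 153 157 152 154 153]
```

```bash
cat >> h.py <<'E'
BY=0.023; BO=np.array([0.6755,-0.094])
def b2w(x,y,z): c,s=np.cos(BY),np.sin(BY); return np.array([BO[0]+c*x-s*y,BO[1]+s*x+c*y,z])
def w2b(p): c,s=np.cos(BY),np.sin(BY); q=np.array(p[:2])-BO; return np.array([c*q[0]+s*q[1],-s*q[0]+c*q[1],*p[2:]])
def Rt(tilt,yaw=0): # tool y along bay x (+yaw), tips tilted forward
    return R.from_euler('z',np.degrees(BY)+90+yaw,degrees=True)*R.from_euler('x',180,degrees=True)*R.from_euler('x',-tilt,degrees=True)
def row(p,Rg,p0,R0):
    return np.round(np.r_[R0.inv().apply(np.array(p)-p0),(R0.inv()*Rg).as_rotvec()],4).tolist()
def now():
    o=bot.get_obs(); return o['ee_pos'],R.from_euler('xyz',o['tcp_rot'],degrees=True),o
E
python3 - <<'E'
from h import *
p,Rn,o=now(); R0=R.from_euler('xyz',[180,0,155.323],degrees=True); p0=np.array([.271,.591,.242])
Rg=Rt(15); print(Rg.as_euler('xyz',degrees=True))
print(row([.46,.3,.2],Rg,p0,R0)); print(row(b2w(-.205,.11,.12),Rg,p0,R0), b2w(-.205,.11,.12))
print(row(b2w(-.205,.11,.03),Rg,b2w(-.205,.11,.12),Rg))
E
```

```text
[ 1.65000000e+02 -1.27222187e-14  9.13178029e+01]
[-0.2932, -0.1855, 0.042, -0.2339, -0.1462, 1.1104]
[-0.4211, -0.4445, 0.122, -0.2339, -0.1462, 1.1104] [0.46802444 0.01125632 0.12      ]
[-0.0, -0.0233, 0.0869, 0.0, 0.0, 0.0]
```

>>> send_rows(
  rows=[
    [-0.06,-0.037,0.008,-0.04,-0.025,0.18,-1],
    [-0.12,-0.074,0.016,-0.08,-0.05,0.36,-1],
    [-0.175,-0.111,0.024,-0.12,-0.075,0.55,-1],
    [-0.23,-0.148,0.032,-0.16,-0.1,0.73,-1],
    [-0.293,-0.1855,0.042,-0.2,-0.12,0.92,-1],
    [-0.32,-0.24,0.06,-0.2339,-0.1462,1.1104,-1],
    [-0.345,-0.29,0.075,-0.2339,-0.1462,1.1104,-1],
    [-0.37,-0.34,0.09,-0.2339,-0.1462,1.1104,-1],
    [-0.395,-0.395,0.105,-0.2339,-0.1462,1.1104,-1],
    [-0.42,-0.4445,0.122,-0.2339,-0.1462,1.1104,-1],
    [-0.42,-0.4445,0.122,-0.2339,-0.1462,1.1104,-1],
  ],
)

```text
t: 1.52
ee_pos: [0.4664, 0.0057, 0.1194]
tcp_rot: [165.1, 0.1, 90.8]
contact_force: [0.1, 0.3, -1.1]
width: -0.0002
grasp_force: 0.0
```

>>> send_rows(
  rows=[
    [0,-0.012,0.045,0,0,0,-1],
    [0,-0.0233,0.087,0,0,0,-1],
    [0,-0.0233,0.087,0,0,0,-1],
    [0,-0.0233,0.087,0,0,0,-1],
  ],
)

```text
t: 2.02
ee_pos: [0.4809, 0.0119, 0.0487]
tcp_rot: [167.0, -0.1, 91.3]
contact_force: [-0.3, -0.6, -0.3]
width: -0.0
grasp_force: 0.0
```

Run:
```python
from h import *
p,Rn,o=now(); print(p,w2b(p),o['tcp_rot'],o['contact_force'],o['joint_positions'])
f,K,E=grab("scene"); cv2.imwrite('pics/s1.png',cv2.resize(f[150:290,190:350,::-1],(800,700)[:2],interpolation=2)[:600])
```

```text
[0.4809004  0.01191546 0.04871143] [-0.19211229  0.11036284  0.04871143] [ 1.66990280e+02 -5.78747850e-02  9.13154043e+01] [-0.30148978 -0.5657019  -0.32762306] [ -5.89367061  36.5164416    2.17597132 130.00943782 -53.91157727
   0.84288044  50.84780228]
```

View pics/s1.png

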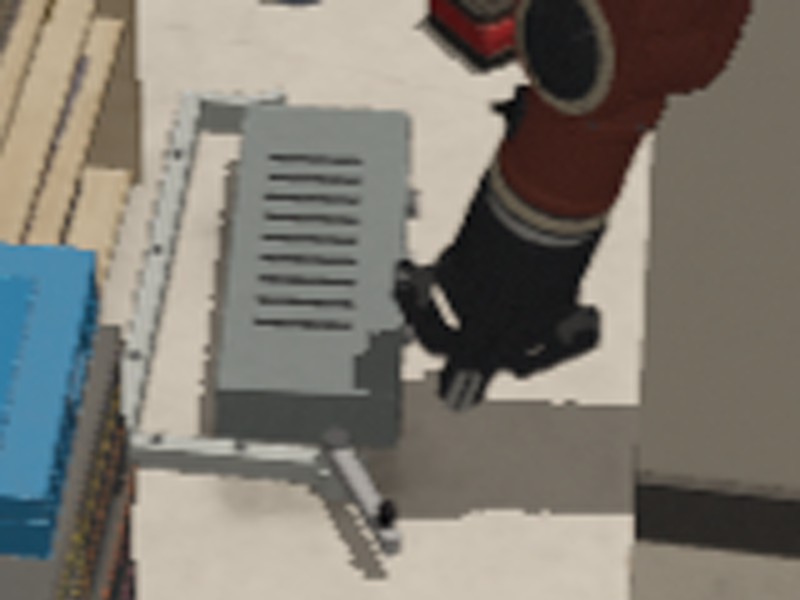

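The picture shows the shut fingers near (460,390), and the gripper's knuckles stick out ahead of them in x. Joint 6 is also at its limit. I'll turn the gripper a quarter turn so its thin side faces the panel, and use less tilt.

```bash
cat >> h.py <<'E'
def Rs(tilt,yaw=0): # tool y along bay y, tips tilted forward
    return R.from_euler('z',np.degrees(BY)+180+yaw,degrees=True)*R.from_euler('x',180,degrees=True)*R.from_euler('y',-tilt,degrees=True)
E
python3 - <<'E'
from h import *
print(Rs(8).apply([0,0,1]),Rs(8).apply([0,1,0]))
pc=b2w(-.205,.11,.033); 
print('cmd',row(b2w(-.19,.11,.08),Rs(8),pc,Rt(15)))
p,Rn,o=now(); print('meas',row(b2w(-.19,.11,.08),Rs(8),p,Rn), b2w(-.19,.11,.08))
E
```

```text
[ 0.13913629  0.0032007  -0.99026807] [-2.29979722e-02  9.99735512e-01  1.22298005e-16]
cmd [0.0, 0.0267, -0.0415, 0.0959, 0.0959, -1.5687]
meas [-0.0003, 0.0092, -0.0298, 0.0696, 0.068, -1.5705] [0.48302048 0.01160129 0.08      ]
```

>>> send_rows(
  rows=[
    [0,0.0267,-0.0415,0.0,0.0,-0.15,-1],
    [0,0.0267,-0.0415,0.02,0.02,-0.33,-1],
    [0,0.0267,-0.0415,0.03,0.03,-0.5,-1],
    [0,0.0267,-0.0415,0.04,0.04,-0.68,-1],
    [0,0.0267,-0.0415,0.05,0.05,-0.85,-1],
    [0,0.0267,-0.0415,0.06,0.06,-1.03,-1],
    [0,0.0267,-0.0415,0.07,0.07,-1.2,-1],
    [0,0.0267,-0.0415,0.08,0.08,-1.38,-1],
    [0,0.0267,-0.0415,0.0959,0.0959,-1.5687,-1],
    [0,0.0267,-0.0415,0.0959,0.0959,-1.5687,-1],
    [0,0.0267,-0.0415,0.0959,0.0959,-1.5687,-1],
  ],
)

```text
t: 3.45
ee_pos: [0.4972, 0.0121, 0.0958]
tcp_rot: [180.0, 6.1, -178.8]
contact_force: [-0.0, 0.6, -0.2]
width: 0.0003
grasp_force: 0.0
```

Run:
```python
from h import *
p,Rn,o=now(); print(p,w2b(p),o['tcp_rot'],Rs(8).as_euler('xyz',degrees=True),o['contact_force'],o['joint_positions'])
```

```text
[0.49721747 0.01212773 0.09582435] [-0.17579465  0.11019979  0.09582435] [ 179.9533886     6.05874115 -178.83914901] [-180.            8.         -178.68219707] [-0.02088895  0.64207772 -0.18949013] [ -9.81662012  32.69274185   8.35751883 120.45432161 -11.96698886
  21.48065069  99.08257524]
```

Run:
```python
from h import *
p,Rn,o=now()
for t in [(-.19,.112,.08),(-.187,.112,.03)]: print(row(b2w(*t),Rs(7),p,Rn))
```

```text
[0.0158, 0.0017, 0.0142, 0.0005, -0.0164, -0.0027]
[0.0181, 0.0017, 0.0643, 0.0005, -0.0164, -0.0027]
```

>>> send_rows(
  rows=[
    [0.0158,0.0017,0.0142,0,-0.016,-0.003,-1],
    [0.017,0.0017,0.04,0,-0.016,-0.003,-1],
    [0.018,0.0017,0.064,0,-0.016,-0.003,-1],
    [0.018,0.0017,0.064,0,-0.016,-0.003,-1],
    [0.018,0.0017,0.064,0,-0.016,-0.003,-1],
  ],
)

```text
t: 4.08
ee_pos: [0.4865, 0.0137, 0.0309]
tcp_rot: [180.0, 7.0, -178.6]
contact_force: [-0.3, 0.6, -0.6]
width: -0.0001
grasp_force: 0.0
```

Run:
```python
from h import *
p,Rn,o=now(); print(p,w2b(p),o['tcp_rot'],o['contact_force'],o['joint_positions'])
print('forward 10mm bay x:',Rn.inv().apply(b2w(.01,0,0)-b2w(0,0,0)))
f,K,E=grab("scene"); cv2.imwrite('pics/s2.png',cv2.resize(f[170:275,220:360,::-1],(800,600),interpolation=2))
```

```text
[0.48646884 0.01368431 0.03086178] [-0.18650464  0.11200316  0.03086178] [ 179.97621719    7.02183596 -178.5555692 ] [-0.34253473  0.56401045 -0.62619762] [ -7.03240349  39.35313736   3.90299075 124.92478064 -13.93174313
   9.0278228  100.91463018]
forward 10mm bay x: [-9.92497210e-03 -2.26081480e-05  1.22246377e-03]
```

View pics/s2.png

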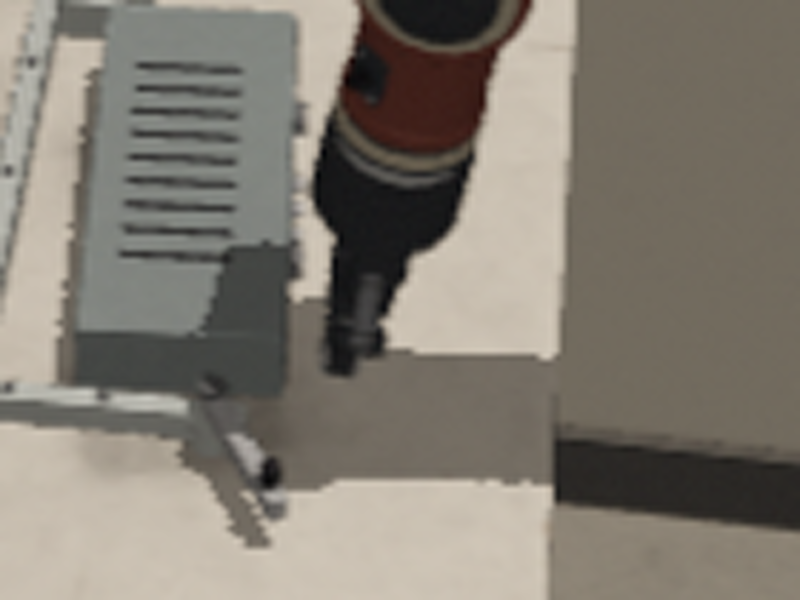

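The finger stands at about (340,365) beside the panel's left end, clear of the knob and the keeper. I'll approach slowly.

>>> send_rows(
  rows=[
    [-0.003,0,0.0004,0,0,0,-1],
    [-0.006,0,0.0007,0,0,0,-1],
    [-0.009,0,0.0011,0,0,0,-1],
    [-0.011,0,0.0013,0,0,0,-1],
    [-0.013,0,0.0016,0,0,0,-1],
    [-0.015,0,0.0018,0,0,0,-1],
  ],
)

```text
t: 4.88
ee_pos: [0.5014, 0.0142, 0.0303]
tcp_rot: [180.0, 7.0, -178.5]
contact_force: [0.3, 0.1, 0.5]
width: -0.0001
grasp_force: 0.0
```

>>> send_rows(
  rows=[
    [-0.002,0,0.0002,0,0,0,-1],
    [-0.004,0,0.0005,0,0,0,-1],
    [-0.006,0,0.0007,0,0,0,-1],
    [-0.008,0,0.001,0,0,0,-1],
  ],
)

```text
t: 5.38
ee_pos: [0.5041, 0.0144, 0.0292]
tcp_rot: [179.9, 6.3, -178.5]
contact_force: [-9.1, -0.8, 3.7]
width: 0.0003
grasp_force: 4.4
```

>>> send_rows(
  rows=[
    [-0.0015,0,0.0001,0,0,0,-1],
    [-0.003,0,0.0002,0,0,0,-1],
    [-0.0045,0,0.0003,0,0,0,-1],
    [-0.006,0,0.0004,0,0,0,-1],
  ],
)

```text
t: 5.88
ee_pos: [0.5067, 0.0154, 0.0288]
tcp_rot: [179.8, 5.9, -178.4]
contact_force: [-10.9, 0.3, 4.5]
width: -0.0
grasp_force: 5.5
```

>>> send_rows(
  rows=[
    [-0.002,0,0.0,0,0,0,-1],
    [-0.004,0,0.0001,0,0,0,-1],
    [-0.006,0,0.0002,0,0,0,-1],
    [-0.008,0,0.0003,0,0,0,-1],
  ],
)

```text
t: 6.38
ee_pos: [0.516, 0.0169, 0.0291]
tcp_rot: [179.8, 6.1, -178.4]
contact_force: [-8.2, 1.6, -1.7]
width: -0.0002
grasp_force: 4.1
```

>>> send_rows(
  rows=[
    [-0.002,-0.0005,0.0001,0,0,0,-1],
    [-0.004,-0.001,0.0002,0,0,0,-1],
    [-0.006,-0.0015,0.0004,0,0,0,-1],
    [-0.008,-0.002,0.0006,0,0,0,-1],
    [-0.01,-0.003,0.0008,0,0,0,-1],
    [-0.012,-0.003,0.001,0,0,0,-1],
  ],
)

```text
t: 7.12
ee_pos: [0.5281, 0.0145, 0.0294]
tcp_rot: [179.8, 6.0, -178.4]
contact_force: [-8.1, 3.6, -1.8]
width: -0.0005
grasp_force: 4.2
```

>>> send_rows(
  rows=[
    [-0.002,0,0.0002,0,0,0,-1],
    [-0.004,0,0.0004,0,0,0,-1],
    [-0.004,0,0.0004,0,0,0,-1],
    [0.02,0,-0.002,0,0,0,-1],
    [0.04,0,-0.004,0,0,0,-1],
    [0.04,0,-0.004,0,0,0,-1],
  ],
)

```text
t: 7.88
ee_pos: [0.4947, 0.0109, 0.0309]
tcp_rot: [180.0, 7.0, -178.5]
contact_force: [-0.2, -0.1, 0.0]
width: -0.0001
grasp_force: 0.0
```

```bash
cat >> h.py <<'E'
def supply(name='top'):
    f,K,E=grab('top'); m=mask_supply(f)
    cs=cv2.findContours(m,0,2)[0]; c=max(cs,key=cv2.contourArea)
    return f,K,E,c
E
python3 - <<'E'
from h import *
p,Rn,o=now(); print(p,w2b(p),o['tcp_rot'],o['contact_force'],o['t'])
f,K,E=grab('top'); np.savez('top1.npz',f=f,K=K,E=E)
cv2.imwrite('pics/top1.png',cv2.resize(f[150:240,175:335,::-1],(800,450),interpolation=cv2.INTER_CUBIC))
E
```

```text
[0.49469489 0.01094188 0.03092963] [-0.17834384  0.10907227  0.03092963] [ 179.96856955    6.95691249 -178.51826387] [-0.1866806  -0.14408595  0.03028751] 7.875
```

View pics/top1.png

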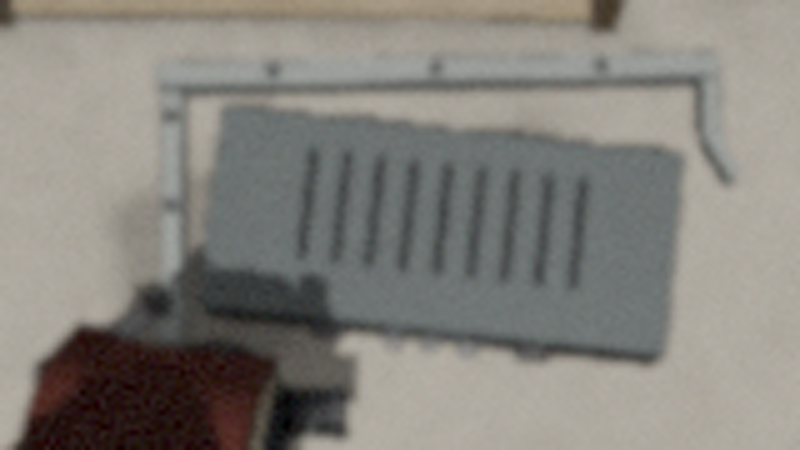

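```bash
cat >> h.py <<'E'
def edge(f,K,E,cols,lo,hi,z=.0575,thr=125):
    """far top edge: per column scan up from row hi to lo, sub-pixel crossing; returns bay points"""
    g=cv2.GaussianBlur(f,(3,1),0).astype(float).mean(2); P=[]
    for u in cols:
        for v in range(hi,lo,-1):
            if g[v,u]<=thr<g[v-1,u]:
                vv=v-(thr-g[v,u])/(g[v-1,u]-g[v,u]); P.append(w2b(ray(K,E,u,vv,z))[:2]); break
    return np.array(P)
def gaps(f,K,E,cols=range(222,308,3),lo=166,hi=190):
    P=edge(f,K,E,cols,lo,hi); a=np.polyfit(P[:,1],P[:,0],1)
    r=P[:,0]-np.polyval(a,P[:,1]); k=abs(r)<.003; a=np.polyfit(P[k,1],P[k,0],1)
    return -np.polyval(a,.125)*1e3,-np.polyval(a,-.125)*1e3,np.arctan(-a[0]),k.mean()
E
python3 - <<'E'
from h import *
for n in ('top0','top1'):
    d=np.load(n+'.npz'); f,K,E=d['f'],d['K'],d['E']; print(n,gaps(f,K,E))
for p in [(222,105),(680,152),(660,355),(203,310)]: print(w2b(ray(K,E,*crop(d,p),.0575)))
p,Rn,o=now()
for t in [(-.20,.109,.09),(-.215,-.05,.09),(-.185,-.112,.09),(-.178,-.112,.031)]: print(b2w(*t),row(b2w(*t),Rs(7),p,Rn))
E
```

```text
top0 (np.float64(47.08092093381632), np.float64(31.99601981293234), np.float64(0.060266534530997035), np.float64(0.9310344827586207))
top1 (np.float64(17.158214407328117), np.float64(46.91454682349726), np.float64(-0.11846798119593654), np.float64(1.0))
[-0.01907085  0.11722571  0.0575    ]
[-0.04816782 -0.12628503  0.0575    ]
[-0.15607725 -0.11241922  0.0575    ]
[-0.12913835  0.12658289  0.0575    ]
[0.47304612 0.01037158 0.09      ] [0.0159, 0.0, -0.0613, 0.0008, 0.0019, 0.0029]
[ 0.46170676 -0.14893134  0.09      ] [0.0313, -0.1589, -0.0632, 0.0008, 0.0019, 0.0029]
[ 0.4931247 -0.210225   0.09     ] [0.0017, -0.221, -0.0596, 0.0008, 0.0019, 0.0029]
[ 0.50012285 -0.21006402  0.031     ] [0.0021, -0.221, -0.0002, 0.0008, 0.0019, 0.0029]
```

>>> send_rows(
  rows=[
    [0.012,-0.03,-0.0015,0,0.002,0.003,-1],
    [0.014,-0.09,-0.0015,0,0.002,0.003,-1],
    [0.014,-0.15,-0.0015,0,0.002,0.003,-1],
    [0.014,-0.2,-0.0015,0,0.002,0.003,-1],
    [0.014,-0.221,-0.0015,0,0.002,0.003,-1],
    [0.01,-0.221,-0.001,0,0.002,0.003,-1],
    [0.007,-0.221,-0.0006,0,0.002,0.003,-1],
    [0.004,-0.221,-0.0002,0,0.002,0.003,-1],
  ],
)

```text
t: 8.93
ee_pos: [0.4981, -0.2078, 0.0305]
tcp_rot: [179.9, 6.9, -178.5]
contact_force: [0.1, -0.5, -0.0]
width: -0.0004
grasp_force: 0.0
```

Run:
```python
from h import *
p,Rn,o=now(); print(p,w2b(p),o['tcp_rot'],o['contact_force'],o['joint_positions'])
print('forward 10mm bay x:',Rn.inv().apply(b2w(.01,0,0)-b2w(0,0,0)))
```

```text
[ 0.49807286 -0.20780342  0.03050345] [-0.17999746 -0.10969285  0.03050345] [ 179.88745466    6.88936969 -178.48674933] [ 0.06823752 -0.53484217 -0.01839434] [ 23.34692511  41.57308045  -2.23195018 115.89422141  -4.77012094
  16.32033808 117.78337326]
forward 10mm bay x: [-9.92773838e-03 -3.64681329e-05  1.19945017e-03]
```

>>> send_rows(
  rows=[
    [-0.003,-0.001,0.0004,0,0,0,-1],
    [-0.006,-0.002,0.0007,0,0,0,-1],
    [-0.009,-0.003,0.001,0,0,0,-1],
    [-0.011,-0.003,0.0013,0,0,0,-1],
    [-0.013,-0.003,0.0015,0,0,0,-1],
    [-0.015,-0.003,0.0017,0,0,0,-1],
    [-0.0165,-0.003,0.0018,0,0,0,-1],
    [-0.018,-0.003,0.002,0,0,0,-1],
    [-0.0195,-0.003,0.002,0,0,0,-1],
  ],
)

```text
t: 10.05
ee_pos: [0.5108, -0.2125, 0.0296]
tcp_rot: [179.8, 6.2, -178.8]
contact_force: [-10.1, -0.1, 3.9]
width: 0.0001
grasp_force: 5.1
```

>>> send_rows(
  rows=[
    [-0.0015,0,0.0,0,0,0,-1],
    [-0.003,0,0.0,0,0,0,-1],
    [-0.0045,0,0.0,0,0,0,-1],
    [-0.006,0,0.0,0,0,0,-1],
    [-0.008,0,0.0001,0,0,0,-1],
    [-0.01,0,0.0002,0,0,0,-1],
    [-0.012,0,0.0004,0,0,0,-1],
  ],
)

```text
t: 10.92
ee_pos: [0.5224, -0.2139, 0.03]
tcp_rot: [179.9, 6.2, -178.9]
contact_force: [-9.1, -3.9, -0.1]
width: 0.0001
grasp_force: 4.3
```

>>> send_rows(
  rows=[
    [-0.002,0.001,0.0002,0,0,0,-1],
    [-0.004,0.002,0.0004,0,0,0,-1],
    [-0.006,0.003,0.0006,0,0,0,-1],
    [-0.008,0.004,0.0008,0,0,0,-1],
    [-0.01,0.004,0.0011,0,0,0,-1],
    [-0.012,0.004,0.0013,0,0,0,-1],
    [-0.014,0.004,0.0016,0,0,0,-1],
    [-0.016,0.004,0.0018,0,0,0,-1],
    [-0.018,0.004,0.002,0,0,0,-1],
    [-0.02,0.004,0.0023,0,0,0,-1],
  ],
)

```text
t: 12.18
ee_pos: [0.5423, -0.2101, 0.03]
tcp_rot: [179.9, 6.1, -178.9]
contact_force: [-8.3, -3.6, 0.1]
width: -0.0005
grasp_force: 4.6
```

>>> send_rows(
  rows=[
    [0.02,0,-0.0024,0,0,0,-1],
    [0.039,0.02,-0.0045,0,0,0,-1],
    [0.039,0.075,-0.0045,0,0,0,-1],
    [0.039,0.13,-0.0045,0,0,0,-1],
    [0.039,0.185,-0.0045,0,0,0,-1],
    [0.039,0.225,-0.0045,0,0,0,-1],
    [0.039,0.225,-0.0045,0,0,0,-1],
  ],
)

```text
t: 13.05
ee_pos: [0.5052, 0.0219, 0.0322]
tcp_rot: [179.8, 7.0, -178.2]
contact_force: [1.0, 0.0, 0.5]
width: 0.0
grasp_force: 0.0
```

```bash
cat > m.py <<'E'
from h import *
p,Rn,o=now(); print(p,w2b(p).round(4),o['tcp_rot'],o['contact_force'],o['t'])
f,K,E=grab('top'); np.savez('topn.npz',f=f,K=K,E=E); print('gaps',gaps(f,K,E))
print('fwd 10mm',Rn.inv().apply(b2w(.01,0,0)-b2w(0,0,0)).round(5))
E
python3 m.py
```

```text
[0.50516338 0.02185646 0.03217353] [-0.1676  0.1197  0.0322] [ 179.7762448     6.98922836 -178.17275756] [0.98890229 0.02204209 0.52872291] 13.05
gaps (np.float64(32.21877218835225), np.float64(15.06062974215282), np.float64(0.06852511036615876), np.float64(0.8571428571428571))
fwd 10mm [-9.93e-03 -9.00e-05  1.22e-03]
```

>>> send_rows(
  rows=[
    [-0.003,-0.004,0.0004,0,0,0,-1],
    [-0.006,-0.008,0.0007,0,0,0,-1],
    [-0.009,-0.008,0.0011,0,0,0,-1],
    [-0.012,-0.008,0.0015,0,0,0,-1],
    [-0.014,-0.008,0.0017,0,0,0,-1],
    [-0.016,-0.008,0.002,0,0,0,-1],
    [-0.018,-0.008,0.0021,0,0,0,-1],
    [-0.02,-0.008,0.0022,0,0,0,-1],
    [-0.0215,-0.008,0.0023,0,0,0,-1],
    [-0.023,-0.008,0.0024,0,0,0,-1],
    [-0.0245,-0.008,0.0025,0,0,0,-1],
    [-0.026,-0.008,0.0026,0,0,0,-1],
  ],
)

```text
t: 14.6
ee_pos: [0.5223, 0.0089, 0.0307]
tcp_rot: [179.9, 5.8, -178.7]
contact_force: [-11.3, -0.2, 5.4]
width: -0.0003
grasp_force: 5.7
```

>>> send_rows(
  rows=[
    [-0.0015,0,0.0,0,0,0,-1],
    [-0.003,0,0.0,0,0,0,-1],
    [-0.005,0,0.0,0,0,0,-1],
    [-0.007,0,0.0002,0,0,0,-1],
    [-0.009,0,0.0004,0,0,0,-1],
    [-0.011,0,0.0006,0,0,0,-1],
    [-0.013,0,0.0008,0,0,0,-1],
    [-0.015,0,0.001,0,0,0,-1],
    [-0.017,0,0.0012,0,0,0,-1],
  ],
)

```text
t: 15.72
ee_pos: [0.5399, 0.0118, 0.0309]
tcp_rot: [179.7, 5.9, -178.5]
contact_force: [-9.1, 4.3, 0.1]
width: 0.0
grasp_force: 4.6
```

>>> send_rows(
  rows=[
    [-0.002,0,0.0002,0,0,0,-1],
    [-0.004,0,0.0004,0,0,0,-1],
    [-0.006,0,0.0006,0,0,0,-1],
    [-0.007,0,0.0007,0,0,0,-1],
    [-0.007,0,0.0007,0,0,0,-1],
  ],
)

```text
t: 16.35
ee_pos: [0.5476, 0.012, 0.031]
tcp_rot: [179.7, 6.0, -178.5]
contact_force: [-7.5, 3.8, -1.8]
width: -0.0002
grasp_force: 4.0
```

>>> send_rows(
  rows=[
    [0.022,0,-0.0026,0,0,0,-1],
    [0.044,-0.02,-0.0052,0,0,0,-1],
    [0.044,-0.075,-0.0052,0,0,0,-1],
    [0.044,-0.13,-0.0052,0,0,0,-1],
    [0.044,-0.185,-0.0052,0,0,0,-1],
    [0.044,-0.218,-0.0052,0,0,0,-1],
    [0.044,-0.218,-0.0052,0,0,0,-1],
  ],
)

```text
t: 17.23
ee_pos: [0.5158, -0.2146, 0.0335]
tcp_rot: [-179.8, 7.0, -179.1]
contact_force: [0.6, 0.5, -0.6]
width: 0.0002
grasp_force: 0.0
```

```bash
python3 m.py
```

```text
[ 0.51583751 -0.214596    0.0335285 ] [-0.1624 -0.1169  0.0335] [-179.83484185    7.02638793 -179.06401621] [ 0.57722067  0.4547616  -0.6466806 ] 17.225
gaps (np.float64(2.124825019039166), np.float64(27.447763793427075), np.float64(-0.10094745368285118), np.float64(1.0))
fwd 10mm [-9.92e-03  7.00e-05  1.22e-03]
```

>>> send_rows(
  rows=[
    [-0.003,0.002,0.001,0,0,0,-1],
    [-0.006,0.004,0.0027,0,0,0,-1],
    [-0.009,0.004,0.0036,0,0,0,-1],
    [-0.012,0.004,0.004,0,0,0,-1],
    [-0.014,0.004,0.0042,0,0,0,-1],
    [-0.016,0.004,0.0044,0,0,0,-1],
    [-0.018,0.004,0.0045,0,0,0,-1],
    [-0.02,0.004,0.0046,0,0,0,-1],
    [-0.022,0.004,0.0047,0,0,0,-1],
    [-0.0235,0.004,0.0048,0,0,0,-1],
    [-0.025,0.004,0.0048,0,0,0,-1],
    [-0.0265,0.004,0.0048,0,0,0,-1],
  ],
)

```text
t: 18.77
ee_pos: [0.5348, -0.2056, 0.0298]
tcp_rot: [179.8, 6.0, -178.9]
contact_force: [-8.8, -2.2, 1.2]
width: -0.0001
grasp_force: 4.6
```

>>> send_rows(
  rows=[
    [-0.002,0,0.0001,0,0,0,-1],
    [-0.004,0,0.0003,0,0,0,-1],
    [-0.006,0,0.0005,0,0,0,-1],
    [-0.008,0,0.0007,0,0,0,-1],
    [-0.01,0,0.0009,0,0,0,-1],
    [-0.012,0,0.0011,0,0,0,-1],
    [-0.013,0,0.0012,0,0,0,-1],
  ],
)

```text
t: 19.65
ee_pos: [0.5485, -0.207, 0.0299]
tcp_rot: [179.9, 6.1, -178.9]
contact_force: [-9.1, -3.5, 0.4]
width: -0.0003
grasp_force: 4.5
```

>>> send_rows(
  rows=[
    [-0.0015,-0.001,0.0002,0,0,0,-1],
    [-0.003,-0.002,0.0003,0,0,0,-1],
    [-0.004,-0.002,0.0004,0,0,0,-1],
    [-0.005,-0.002,0.0005,0,0,0,-1],
  ],
)

```text
t: 20.15
ee_pos: [0.5537, -0.2083, 0.0299]
tcp_rot: [179.9, 6.1, -178.9]
contact_force: [-7.6, -2.9, -0.6]
width: -0.0001
grasp_force: 4.3
```

>>> send_rows(
  rows=[
    [-0.001,0,0.0001,0,0,0,-1],
    [-0.002,0,0.0002,0,0,0,-1],
    [-0.002,0,0.0002,0,0,0,-1],
  ],
)

```text
t: 20.52
ee_pos: [0.5561, -0.2085, 0.03]
tcp_rot: [179.9, 6.2, -178.9]
contact_force: [-8.1, -3.3, -0.6]
width: 0.0001
grasp_force: 3.9
```

```bash
python3 m.py
```

```text
[ 0.55608847 -0.2085452   0.02998804] [-0.122  -0.1118  0.03  ] [ 179.93655928    6.16318105 -178.85287765] [-8.05609205 -3.32188402 -0.63855938] 20.525
gaps (np.float64(7.240072678184963), np.float64(11.421801650765506), np.float64(-0.016725356145809698), np.float64(1.0))
fwd 10mm [-9.94e-03  3.00e-05  1.07e-03]
```

>>> send_rows(
  rows=[
    [-0.001,0,0.0001,0,0,0,-1],
    [-0.002,0,0.0002,0,0,0,-1],
    [-0.003,0,0.0003,0,0,0,-1],
    [-0.003,0,0.0003,0,0,0,-1],
  ],
)

```text
t: 21.08
ee_pos: [0.5566, -0.2086, 0.0299]
tcp_rot: [179.9, 5.9, -178.9]
contact_force: [-11.8, -2.6, 2.0]
width: 0.0001
grasp_force: 5.9
```

Run:
```python
from h import *
d=np.load('topn.npz'); f=d['f']; g=f.astype(float).mean(2)
for u in range(215,315,12): print(u,g[160:185,u-3:u+4].mean(1).round().astype(int))
```

```text
215 [160 152 148 154 158 154 140 108  94 109 126 130 130 130 129 131 130 129
 128 127 128 127 127 125 122]
227 [162 156 145 139 140 144 133 103  93 104 111 112 112 113 114 112 113 113
 114 112 113 112 113 112 115]
239 [162 161 159 159 158 155 136 110 101 109 112 112 111 112 108 104 102 101
 101 100 102 101 101 101  99]
251 [156 155 159 159 157 146 124 105 109 114 112 114 114 110 103 100  99  98
  99  98  98  97  97  99 100]
263 [149 142 143 139 138 134 115 111 113 113 112 111 108 105 102 101 100 100
 100 100 100 100  99  99 101]
275 [153 149 153 155 147 131 119 114 112 113 112 112 106 100  99 100 101  98
 102 103 101 102 102 101 100]
287 [153 151 153 151 138 122 112 113 114 113 112 109 103 101 101 100 100  99
  99  99 101 100 100  96  95]
299 [152 151 148 137 118 112 113 114 113 113 112 114 111 112 106  93  80  68
  63  61  59  59  58  60  58]
311 [154 156 156 154 140 112 102 125 145 150 151 151 150 151 150 151 154 157
 152 132  94  59  42  39  40]
```

>>> send_rows(
  rows=[
    [0.02,0,-0.0022,0,0,0,-1],
    [0.037,0.02,-0.004,0,0,0,-1],
    [0.037,0.075,-0.004,0,0,0,-1],
    [0.037,0.13,-0.004,0,0,0,-1],
    [0.037,0.185,-0.004,0,0,0,-1],
    [0.037,0.218,-0.004,0,0,0,-1],
    [0.037,0.218,-0.004,0,0,0,-1],
  ],
)

```text
t: 21.95
ee_pos: [0.5239, 0.0153, 0.0321]
tcp_rot: [179.8, 7.0, -178.3]
contact_force: [-0.1, -0.6, 0.3]
width: -0.0002
grasp_force: 0.0
```

Run:
```python
from h import *
p,Rn,o=now(); print(p,w2b(p).round(4),o['tcp_rot'],o['contact_force'],o['t'])
f,K,E=grab('top'); np.savez('topn.npz',f=f,K=K,E=E)
cv2.imwrite('pics/top3.png',cv2.resize(f[150:240,175:335,::-1],(800,450),interpolation=cv2.INTER_CUBIC))
print(row(b2w(-.146,.112,.031),Rs(7),p,Rn))
```

```text
[0.52386856 0.01531777 0.03209824] [-0.1491  0.1128  0.0321] [ 179.80634704    6.9722606  -178.26204012] [-0.06350517 -0.64766599  0.29527189] 21.95
[-0.0029, -0.0008, 0.0015, 0.0043, -0.0005, 0.0073]
```

View pics/top3.png

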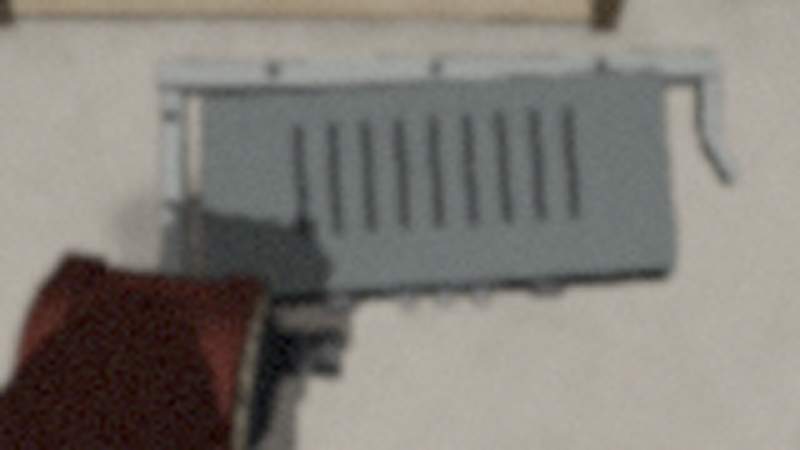

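The supply's right far corner is at the stop at (660,72) and the left far corner at (205,95) is about 10 mm short. Next is a left push.

>>> send_rows(
  rows=[
    [-0.003,-0.001,0.001,0.004,0,0.007,-1],
    [-0.006,-0.002,0.0018,0.004,0,0.007,-1],
    [-0.009,-0.002,0.0022,0.004,0,0.007,-1],
    [-0.012,-0.002,0.0026,0.004,0,0.007,-1],
    [-0.015,-0.002,0.003,0.004,0,0.007,-1],
    [-0.017,-0.002,0.0032,0.004,0,0.007,-1],
    [-0.019,-0.002,0.0033,0.004,0,0.007,-1],
    [-0.021,-0.002,0.0034,0.004,0,0.007,-1],
    [-0.023,-0.002,0.0035,0.004,0,0.007,-1],
    [-0.025,-0.002,0.0036,0.004,0,0.007,-1],
    [-0.0265,-0.002,0.0037,0.004,0,0.007,-1],
  ],
)

```text
t: 23.38
ee_pos: [0.5412, 0.0098, 0.0294]
tcp_rot: [-180.0, 5.8, -179.0]
contact_force: [-12.0, 0.4, 4.2]
width: -0.0006
grasp_force: 6.0
```

>>> send_rows(
  rows=[
    [-0.0015,0,-0.0005,0,0,0,-1],
    [-0.003,0,-0.0006,0,0,0,-1],
    [-0.0045,0,-0.0005,0,0,0,-1],
    [-0.006,0,-0.0004,0,0,0,-1],
    [-0.007,0,-0.0003,0,0,0,-1],
  ],
)

```text
t: 24.0
ee_pos: [0.5485, 0.0114, 0.0301]
tcp_rot: [180.0, 5.8, -179.0]
contact_force: [-11.0, 3.0, 1.6]
width: -0.0001
grasp_force: 5.1
```

>>> send_rows(
  rows=[
    [-0.001,0,0.0001,0,0,0,-1],
    [-0.002,0,0.0002,0,0,0,-1],
    [-0.003,0,0.0003,0,0,0,-1],
    [-0.003,0,0.0003,0,0,0,-1],
  ],
)

```text
t: 24.5
ee_pos: [0.5505, 0.0119, 0.0301]
tcp_rot: [179.9, 5.7, -178.9]
contact_force: [-11.5, 2.8, 3.8]
width: -0.0001
grasp_force: 5.8
```

>>> send_rows(
  rows=[
    [-0.001,0,0.0001,0,0,0,-1],
    [-0.002,0,0.0002,0,0,0,-1],
    [-0.002,0,0.0002,0,0,0,-1],
  ],
)

```text
t: 24.88
ee_pos: [0.5506, 0.0117, 0.0299]
tcp_rot: [179.9, 5.5, -179.0]
contact_force: [-14.5, 3.4, 5.7]
width: -0.0
grasp_force: 7.1
```

>>> send_rows(
  rows=[
    [0.018,0,-0.0022,0,0,0,-1],
    [0.033,-0.02,-0.004,0,0,0,-1],
    [0.033,-0.075,-0.004,0,0,0,-1],
    [0.033,-0.13,-0.004,0,0,0,-1],
    [0.033,-0.185,-0.004,0,0,0,-1],
    [0.033,-0.22,-0.004,0,0,0,-1],
    [0.033,-0.22,-0.004,0,0,0,-1],
  ],
)

```text
t: 25.75
ee_pos: [0.5323, -0.2164, 0.0335]
tcp_rot: [-179.6, 7.0, -179.5]
contact_force: [-0.1, -0.2, -0.6]
width: 0.0003
grasp_force: 0.0
```

```bash
cat >> h.py <<'E'
def gapfit(f,K,E):
    g=cv2.GaussianBlur(f,(5,1),0).astype(float).mean(2)
    for nm,z in (('top far edge',.0575),):
        P=[]
        for u in range(220,305,3):
            c=g[158:180,u]; ref=np.median(c[-4:]); k=[v for v in range(158,178) if g[v,u]>ref+9]
            if k: P.append(w2b(ray(K,E,u,max(k)+.5,z))[:2])
        P=np.array(P); a=np.polyfit(P[:,1],P[:,0],1); r=abs(P[:,0]-np.polyval(a,P[:,1])); k=r<.003; a=np.polyfit(P[k,1],P[k,0],1)
        return np.polyval(a,[.125,-.125])*1e3,k.mean()
E
python3 - <<'E'
from h import *
d=np.load('topn.npz'); print('prev',gapfit(d['f'],d['K'],d['E']))
p,Rn,o=now(); print(p,w2b(p).round(4),o['tcp_rot'],o['contact_force'],o['t'])
f,K,E=grab('top'); np.savez('topn.npz',f=f,K=K,E=E); print(gapfit(f,K,E))
print(row(b2w(-.140,-.112,.031),Rs(7),p,Rn))
E
```

```text
prev (array([-24.27558865,   4.97244292]), np.float64(0.034482758620689655))
[ 0.53233023 -0.21643266  0.03352209] [-0.1459 -0.1191  0.0335] [-179.63867464    7.02720027 -179.48457736] [-0.14386653 -0.16921225 -0.56124957] 25.75h.py:52: RankWarning: Polyfit may be poorly conditioned
  P=np.array(P); a=np.polyfit(P[:,1],P[:,0],1); r=abs(P[:,0]-np.polyval(a,P[:,1])); k=r<.003; a=np.polyfit(P[k,1],P[k,0],1)
Traceback (most recent call last):
  File "h.py", line 52, in gapfit
    P=np.array(P); a=np.polyfit(P[:,1],P[:,0],1); r=abs(P[:,0]-np.polyval(a,P[:,1])); k=r<.003; a=np.polyfit(P[k,1],P[k,0],1)
                                                                                                  ~~~~~~~~~~^^^^^^^^^^^^^^^^^
TypeError: expected non-empty vector for x
```

>>> send_rows(
  rows=[
    [-0.0035,0.003,0.001,-0.008,0,-0.014,-1],
    [-0.007,0.006,0.0023,-0.008,0,-0.014,-1],
    [-0.0105,0.007,0.0036,-0.008,0,-0.014,-1],
    [-0.0135,0.007,0.0042,-0.008,0,-0.014,-1],
    [-0.0165,0.007,0.0046,-0.008,0,-0.014,-1],
    [-0.019,0.007,0.0049,-0.008,0,-0.014,-1],
    [-0.0215,0.007,0.005,-0.008,0,-0.014,-1],
    [-0.0235,0.007,0.005,-0.008,0,-0.014,-1],
    [-0.0255,0.007,0.005,-0.008,0,-0.014,-1],
    [-0.0275,0.007,0.005,-0.008,0,-0.014,-1],
    [-0.0285,0.007,0.005,-0.008,0,-0.014,-1],
  ],
)

```text
t: 27.18
ee_pos: [0.553, -0.2041, 0.0297]
tcp_rot: [179.6, 6.0, -178.4]
contact_force: [-10.1, -1.5, 3.5]
width: -0.0002
grasp_force: 5.3
```

>>> send_rows(
  rows=[
    [-0.0015,-0.001,0,0,0,0,-1],
    [-0.003,-0.002,0,0,0,0,-1],
    [-0.0045,-0.003,0,0,0,0,-1],
    [-0.0045,-0.003,0,0,0,0,-1],
  ],
)

```text
t: 27.68
ee_pos: [0.5569, -0.2054, 0.0297]
tcp_rot: [179.5, 5.8, -178.4]
contact_force: [-11.5, 0.7, 3.5]
width: -0.0001
grasp_force: 5.6
```

>>> send_rows(
  rows=[
    [-0.001,0,0,0,0,0,-1],
    [-0.002,0,0,0,0,0,-1],
    [-0.002,0,0,0,0,0,-1],
  ],
)

```text
t: 28.05
ee_pos: [0.557, -0.2054, 0.0297]
tcp_rot: [179.4, 5.6, -178.4]
contact_force: [-14.4, 1.4, 5.9]
width: 0.0001
grasp_force: 7.0
```

>>> send_rows(
  rows=[
    [0.018,0,-0.0016,0,0,0,-1],
    [0.032,0.02,-0.003,0,0,0,-1],
    [0.032,0.075,-0.003,0,0,0,-1],
    [0.032,0.13,-0.003,0,0,0,-1],
    [0.032,0.185,-0.003,0,0,0,-1],
    [0.032,0.217,-0.003,0,0,0,-1],
    [0.032,0.217,-0.003,0,0,0,-1],
  ],
)

```text
t: 28.92
ee_pos: [0.5293, 0.014, 0.0326]
tcp_rot: [179.6, 7.0, -177.9]
contact_force: [0.3, -0.1, -0.0]
width: -0.0001
grasp_force: 0.0
```

Run:
```python
from h import *
p,Rn,o=now(); print(p,w2b(p).round(4),o['tcp_rot'],o['contact_force'],o['t'])
print(row(b2w(-.130,.112,.031),Rs(7),p,Rn))
```

```text
[0.52930238 0.0140407  0.03256753] [-0.1437  0.1114  0.0326] [ 179.63276807    6.96501701 -177.8759065 ] [ 0.2823541  -0.08819746 -0.02299345] 28.925
[-0.0134, 0.0004, 0.0032, 0.0081, -0.0007, 0.014]
```

>>> send_rows(
  rows=[
    [-0.0035,0,0.001,0.008,0,0.014,-1],
    [-0.007,0,0.002,0.008,0,0.014,-1],
    [-0.0105,0,0.003,0.008,0,0.014,-1],
    [-0.0135,0,0.0033,0.008,0,0.014,-1],
    [-0.0165,0,0.0036,0.008,0,0.014,-1],
    [-0.0185,0,0.0038,0.008,0,0.014,-1],
    [-0.0205,0,0.0039,0.008,0,0.014,-1],
    [-0.0225,0,0.004,0.008,0,0.014,-1],
    [-0.0245,0,0.004,0.008,0,0.014,-1],
    [-0.0265,0,0.004,0.008,0,0.014,-1],
    [-0.0285,0,0.004,0.008,0,0.014,-1],
  ],
)

```text
t: 30.3
ee_pos: [0.5488, 0.0104, 0.0299]
tcp_rot: [-179.9, 5.8, -179.1]
contact_force: [-11.8, 0.3, 5.2]
width: -0.0001
grasp_force: 6.0
```

>>> send_rows(
  rows=[
    [-0.001,0,0,0,0,0,-1],
    [-0.002,0,0,0,0,0,-1],
    [-0.003,0,0,0,0,0,-1],
    [-0.003,0,0,0,0,0,-1],
  ],
)

```text
t: 30.8
ee_pos: [0.5509, 0.0112, 0.0299]
tcp_rot: [-180.0, 5.7, -179.0]
contact_force: [-13.0, 0.6, 3.7]
width: -0.0003
grasp_force: 6.1
```

>>> send_rows(
  rows=[
    [-0.001,0,0,0,0,0,-1],
    [-0.0015,0,0,0,0,0,-1],
    [-0.0015,0,0,0,0,0,-1],
  ],
)

```text
t: 31.18
ee_pos: [0.5509, 0.0111, 0.0298]
tcp_rot: [-180.0, 5.5, -179.0]
contact_force: [-15.5, -0.2, 6.6]
width: 0.0001
grasp_force: 7.1
```

>>> send_rows(
  rows=[
    [0.018,0,-0.0012,0,0,0,-1],
    [0.032,-0.02,-0.003,0,0,0,-1],
    [0.032,-0.075,-0.003,0,0,0,-1],
    [0.032,-0.13,-0.003,0,0,0,-1],
    [0.032,-0.185,-0.003,0,0,0,-1],
    [0.032,-0.218,-0.003,0,0,0,-1],
    [0.032,-0.218,-0.003,0,0,0,-1],
  ],
)

```text
t: 32.05
ee_pos: [0.5334, -0.2131, 0.0323]
tcp_rot: [-179.7, 7.0, -179.5]
contact_force: [-0.7, 0.6, -0.0]
width: 0.0005
grasp_force: 0.0
```

Run:
```python
from h import *
p,Rn,o=now(); print(p,w2b(p).round(4),o['tcp_rot'],o['contact_force'],o['t'])
print(row(b2w(-.130,-.112,.031),Rs(7),p,Rn))
```

```text
[ 0.53335189 -0.21307974  0.03233562] [-0.1448 -0.1158  0.0323] [-179.65943462    7.01091115 -179.47071815] [-0.71561207  0.59794752 -0.0157412 ] 32.05
[-0.0145, 0.004, 0.0031, -0.0076, 0.0001, -0.0137]
```

>>> send_rows(
  rows=[
    [-0.0035,0.002,0.001,-0.008,0,-0.014,-1],
    [-0.007,0.004,0.002,-0.008,0,-0.014,-1],
    [-0.0105,0.004,0.003,-0.008,0,-0.014,-1],
    [-0.0135,0.004,0.0033,-0.008,0,-0.014,-1],
    [-0.0165,0.004,0.0036,-0.008,0,-0.014,-1],
    [-0.019,0.004,0.0038,-0.008,0,-0.014,-1],
    [-0.0215,0.004,0.0039,-0.008,0,-0.014,-1],
    [-0.0235,0.004,0.004,-0.008,0,-0.014,-1],
    [-0.0255,0.004,0.004,-0.008,0,-0.014,-1],
    [-0.0275,0.004,0.004,-0.008,0,-0.014,-1],
    [-0.0295,0.004,0.004,-0.008,0,-0.014,-1],
  ],
)

```text
t: 33.42
ee_pos: [0.5559, -0.2036, 0.0299]
tcp_rot: [179.6, 6.0, -178.4]
contact_force: [-11.5, -0.8, 5.4]
width: -0.0
grasp_force: 5.8
```

>>> send_rows(
  rows=[
    [-0.001,0,0,0,0,0,-1],
    [-0.002,0,0,0,0,0,-1],
    [-0.0025,0,0,0,0,0,-1],
    [-0.0025,0,0,0,0,0,-1],
  ],
)

```text
t: 33.92
ee_pos: [0.5569, -0.2039, 0.0298]
tcp_rot: [179.6, 5.9, -178.4]
contact_force: [-11.9, -0.4, 4.8]
width: -0.0003
grasp_force: 5.9
```

>>> send_rows(
  rows=[
    [-0.001,0,0,0,0,0,-1],
    [-0.002,0,0,0,0,0,-1],
    [-0.0025,0,0,0,0,0,-1],
    [-0.0025,0,0,0,0,0,-1],
  ],
)

```text
t: 34.42
ee_pos: [0.557, -0.2039, 0.0297]
tcp_rot: [179.5, 5.6, -178.4]
contact_force: [-15.0, -1.1, 6.1]
width: 0.0
grasp_force: 7.6
```

>>> send_rows(
  rows=[
    [0.018,0,-0.0016,0,0,0,-1],
    [0.032,0.02,-0.003,0,0,0,-1],
    [0.032,0.075,-0.003,0,0,0,-1],
    [0.032,0.13,-0.003,0,0,0,-1],
    [0.032,0.185,-0.003,0,0,0,-1],
    [0.032,0.215,-0.003,0,0,0,-1],
    [0.032,0.215,-0.003,0,0,0,-1],
  ],
)

```text
t: 35.3
ee_pos: [0.5299, 0.0149, 0.0323]
tcp_rot: [179.6, 7.0, -177.9]
contact_force: [0.8, -0.3, 0.1]
width: -0.0002
grasp_force: 0.0
```

Run:
```python
from h import *
p,Rn,o=now(); print(p,w2b(p).round(4),o['tcp_rot'],o['contact_force'],o['t'])
print(row(b2w(-.130,.112,.031),Rs(7),p,Rn))
```

```text
[0.52988863 0.01487012 0.03234771] [-0.1431  0.1122  0.0323] [ 179.64054115    6.97497396 -177.88705354] [ 0.81953551 -0.266695    0.11941647] 35.3
[-0.0128, -0.0004, 0.0029, 0.008, -0.0005, 0.0138]
```

>>> send_rows(
  rows=[
    [-0.0035,0,0.001,0.008,0,0.014,-1],
    [-0.007,0,0.002,0.008,0,0.014,-1],
    [-0.0105,0,0.0028,0.008,0,0.014,-1],
    [-0.0135,0,0.0032,0.008,0,0.014,-1],
    [-0.0165,0,0.0035,0.008,0,0.014,-1],
    [-0.019,0,0.0037,0.008,0,0.014,-1],
    [-0.0215,0,0.0038,0.008,0,0.014,-1],
    [-0.0235,0,0.0038,0.008,0,0.014,-1],
    [-0.0255,0,0.0038,0.008,0,0.014,-1],
    [-0.0275,0,0.0038,0.008,0,0.014,-1],
    [-0.029,0,0.0038,0.008,0,0.014,-1],
  ],
)

```text
t: 36.67
ee_pos: [0.5504, 0.0114, 0.0301]
tcp_rot: [-179.9, 5.9, -179.1]
contact_force: [-12.2, -1.1, 5.0]
width: -0.0001
grasp_force: 5.9
```

>>> send_rows(
  rows=[
    [-0.001,0,0,0,0,0,-1],
    [-0.002,0,0,0,0,0,-1],
    [-0.002,0,0,0,0,0,-1],
  ],
)

```text
t: 37.05
ee_pos: [0.5509, 0.0116, 0.0299]
tcp_rot: [-179.9, 5.7, -179.1]
contact_force: [-12.1, -0.2, 5.9]
width: -0.0001
grasp_force: 6.2
```

>>> send_rows(
  rows=[
    [-0.0015,0,0,0,0,0,-1],
    [-0.0015,0,0,0,0,0,-1],
    [0.02,0,-0.002,0,0,0,-1],
    [0.035,0,-0.006,0,0,0,-1],
    [0.04,0,-0.04,0,0,0,-1],
    [0.045,0.02,-0.07,0,0,0,-1],
    [0.04,0.07,-0.07,0,0,0,-1],
    [0.03,0.115,-0.07,0,0,0,-1],
    [0.03,0.115,-0.07,0,0,0,-1],
  ],
)

```text
t: 38.17
ee_pos: [0.5217, 0.1322, 0.0982]
tcp_rot: [179.9, 7.1, -178.6]
contact_force: [-0.5, -1.0, 0.2]
width: -0.0003
grasp_force: 0.0
```

```bash
cat > k.py <<'E'
from h import *
p,Rn,o=now(); print(p.round(4),w2b(p).round(4),o['tcp_rot'],o['contact_force'],o['t'])
def F(th,extra=0):
    off=11*abs(np.cos(th))+14.5*abs(np.sin(th))+6+extra
    return b2w(-.122-.066*np.sin(th)+off/1e3*np.cos(th),.151+.066*np.cos(th)+off/1e3*np.sin(th),.038)
E
cat > k1.py <<'E'
from k import *
q=F(.55,12); print('start',q,w2b(q)); 
print(row(q+[0,0,.05],Rs(0),p,Rn)); print(row(q,Rs(0),p,Rn))
E
python3 k1.py
python3 - <<'E'
from h import *
f,K,E=grab('scene'); cv2.imwrite('pics/s4.png',cv2.resize(f[150:290,190:376,::-1],(800,600),interpolation=2))
E
```

```text
[0.5217 0.1322 0.0982] [-0.1485  0.2297  0.0982] [ 179.92360633    7.09140747 -178.57030456] [-0.45196615 -1.01628921  0.17206838] 38.175
start [0.54365071 0.12856466 0.038     ] [-0.12669588  0.22553806  0.038     ]
[-0.0204, -0.0042, 0.0128, 0.0015, 0.1238, 0.002]
[-0.0142, -0.0043, 0.0625, 0.0015, 0.1238, 0.002]
```

View pics/s4.png

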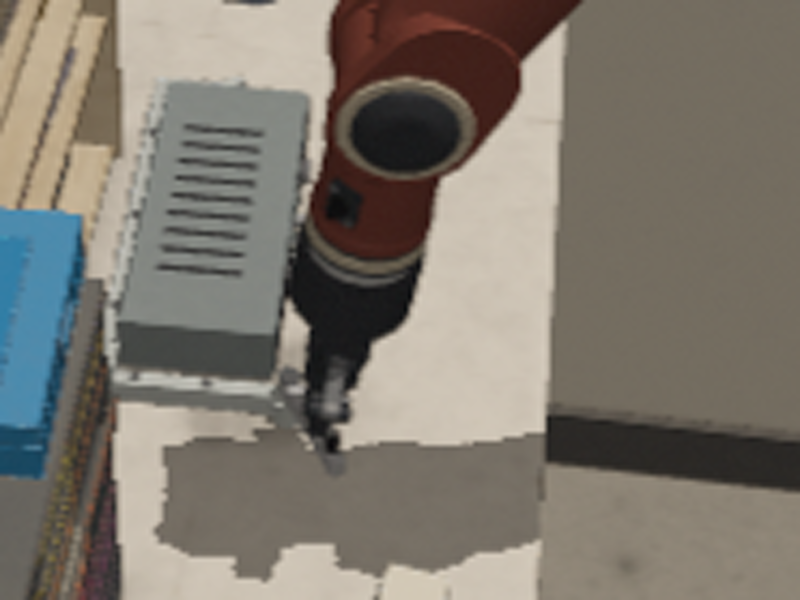

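The supply now sits flush along the stop, and the gripper is above the keeper at (325,440). I'll move to the bar's far side and go down.

>>> send_rows(
  rows=[
    [-0.02,-0.004,0.005,0.001,0.06,0.001,-1],
    [-0.0204,-0.0042,0.0128,0.0015,0.124,0.002,-1],
    [-0.0204,-0.0042,0.0128,0.0015,0.124,0.002,-1],
    [-0.0175,-0.0042,0.037,0.0015,0.124,0.002,-1],
    [-0.0142,-0.0043,0.0625,0.0015,0.124,0.002,-1],
    [-0.0142,-0.0043,0.0625,0.0015,0.124,0.002,-1],
  ],
)

```text
t: 38.98
ee_pos: [0.5398, 0.1208, 0.0362]
tcp_rot: [-179.7, -0.5, -179.3]
contact_force: [-0.7, 0.0, 0.3]
width: -0.0
grasp_force: 0.0
```

Run:
```python
from k import *
for th in (.6,.8,1.0,1.2,1.4,1.6,1.8,2.0,2.2,2.4,2.6,2.8,3.0,3.14): print(th,row(F(th,-2),Rs(0),p,Rn)[:3],F(th,-2).round(3))
print(row(F(1.,0),Rs(0),p,Rn)[3:])
```

```text
[0.5398 0.1208 0.0362] [-0.1307  0.2179  0.0362] [-179.72454485   -0.46691214 -179.27502519] [-0.67924449  0.03856334  0.29416605] 38.975
0.6 [0.011, -0.0005, -0.0017] [0.529 0.12  0.038]
0.8 [0.0233, -0.0053, -0.0016] [0.517 0.115 0.038]
1.0 [0.0348, -0.013, -0.0015] [0.505 0.107 0.038]
1.2 [0.0448, -0.0234, -0.0013] [0.495 0.097 0.038]
1.4 [0.0526, -0.0364, -0.0012] [0.488 0.084 0.038]
1.6 [0.0573, -0.0506, -0.0011] [0.483 0.069 0.038]
1.8 [0.0597, -0.0624, -0.001] [0.481 0.058 0.038]
2.0 [0.0596, -0.0752, -0.001] [0.481 0.045 0.038]
2.2 [0.0568, -0.0884, -0.0009] [0.484 0.032 0.038]
2.4 [0.051, -0.1013, -0.0009] [0.49  0.019 0.038]
2.6 [0.0421, -0.1131, -0.0009] [0.499 0.007 0.038]
2.8 [0.0303, -0.123, -0.001] [ 0.511 -0.003  0.038]
3.0 [0.0161, -0.13, -0.0011] [ 0.525 -0.009  0.038]
3.14 [0.0051, -0.1329, -0.0011] [ 0.536 -0.012  0.038]
[-0.0048, -0.0082, -0.0103]
```

```bash
sed -i 's/\.066\*/.056*/g' k.py
python3 - <<'E'
from k import *
for th in (.6,.85,1.1,1.3,1.5,1.7,1.9,2.1,2.3,2.5,2.7,2.9,3.1416): print(th,row(F(th,-2),Rs(0),p,Rn)[:3])
E
```

```text
[0.5398 0.1208 0.0362] [-0.1307  0.2179  0.0362] [-179.72454485   -0.46691214 -179.27502519] [-0.67924449  0.03856334  0.29416605] 38.975
0.6 [0.0053, -0.0087, -0.0017]
0.85 [0.0187, -0.0135, -0.0016]
1.1 [0.0311, -0.0223, -0.0015]
1.3 [0.0394, -0.0322, -0.0013]
1.5 [0.0454, -0.0442, -0.0012]
1.7 [0.0489, -0.055, -0.0012]
1.9 [0.0505, -0.0654, -0.0011]
2.1 [0.05, -0.0766, -0.001]
2.3 [0.0469, -0.0882, -0.001]
2.5 [0.041, -0.0993, -0.001]
2.7 [0.0324, -0.1093, -0.001]
2.9 [0.0211, -0.1172, -0.0011]
3.1416 [0.0051, -0.123, -0.0012]
```

>>> send_rows(
  rows=[
    [0.0053,-0.0087,-0.0017,-0.005,-0.008,-0.01,-1],
    [0.012,-0.011,-0.0017,-0.005,-0.008,-0.01,-1],
    [0.0187,-0.0135,-0.0016,-0.005,-0.008,-0.01,-1],
    [0.025,-0.018,-0.0016,-0.005,-0.008,-0.01,-1],
    [0.0311,-0.0223,-0.0015,-0.005,-0.008,-0.01,-1],
    [0.0354,-0.027,-0.0014,-0.005,-0.008,-0.01,-1],
    [0.0394,-0.0322,-0.0013,-0.005,-0.008,-0.01,-1],
    [0.0425,-0.038,-0.0013,-0.005,-0.008,-0.01,-1],
    [0.0454,-0.0442,-0.0012,-0.005,-0.008,-0.01,-1],
    [0.0473,-0.05,-0.0012,-0.005,-0.008,-0.01,-1],
    [0.0489,-0.055,-0.0012,-0.005,-0.008,-0.01,-1],
    [0.0489,-0.055,-0.0012,-0.005,-0.008,-0.01,-1],
  ],
)

```text
t: 40.48
ee_pos: [0.4931, 0.0654, 0.0389]
tcp_rot: [180.0, 0.1, -178.7]
contact_force: [-0.3, 0.0, 0.2]
width: 0.0
grasp_force: 0.0
```

Run:
```python
from k import *
for th in (1.8,1.9,2.0,2.1,2.2,2.3,2.4,2.5,2.6,2.7,2.8,2.9,3.0,3.1416): print(th,row(F(th,-2),Rs(0),p,Rn))
```

```text
[0.4931 0.0654 0.0389] [-0.1786  0.1636  0.0389] [ 1.79952545e+02  1.32317176e-01 -1.78701485e+02] [-0.29659842  0.00238497  0.18155863] 40.475
1.8 [0.0026, -0.0052, 0.0009, 0.0008, 0.0023, -0.0003]
1.9 [0.0032, -0.0105, 0.0009, 0.0008, 0.0023, -0.0003]
2.0 [0.0033, -0.0161, 0.0009, 0.0008, 0.0023, -0.0003]
2.1 [0.0028, -0.0218, 0.0009, 0.0008, 0.0023, -0.0003]
2.2 [0.0017, -0.0276, 0.0009, 0.0008, 0.0023, -0.0003]
2.3 [-0.0001, -0.0334, 0.0009, 0.0008, 0.0023, -0.0003]
2.4 [-0.0027, -0.0391, 0.0009, 0.0008, 0.0023, -0.0003]
2.5 [-0.0059, -0.0446, 0.0009, 0.0008, 0.0023, -0.0003]
2.6 [-0.0099, -0.0498, 0.0009, 0.0008, 0.0023, -0.0003]
2.7 [-0.0145, -0.0546, 0.0009, 0.0008, 0.0023, -0.0003]
2.8 [-0.0198, -0.0589, 0.0009, 0.0008, 0.0023, -0.0003]
2.9 [-0.0256, -0.0626, 0.0009, 0.0008, 0.0023, -0.0003]
3.0 [-0.032, -0.0656, 0.0009, 0.0008, 0.0023, -0.0003]
3.1416 [-0.0417, -0.0685, 0.0009, 0.0008, 0.0023, -0.0003]
```

>>> send_rows(
  rows=[
    [0.0026,-0.0052,0.0009,0,0,0,-1],
    [0.0032,-0.0105,0.0009,0,0,0,-1],
    [0.0033,-0.0161,0.0009,0,0,0,-1],
    [0.0028,-0.0218,0.0009,0,0,0,-1],
    [0.0017,-0.0276,0.0009,0,0,0,-1],
    [0,-0.0334,0.0009,0,0,0,-1],
    [-0.0027,-0.039,0.0009,0,0,0,-1],
    [-0.006,-0.0446,0.0009,0,0,0,-1],
    [-0.01,-0.0498,0.0009,0,0,0,-1],
    [-0.0145,-0.0546,0.0009,0,0,0,-1],
    [-0.02,-0.059,0.0009,0,0,0,-1],
    [-0.0256,-0.0626,0.0009,0,0,0,-1],
  ],
)

```text
t: 41.98
ee_pos: [0.521, 0.0039, 0.038]
tcp_rot: [179.9, 0.2, -178.7]
contact_force: [-1.4, 1.3, -0.0]
width: -0.0001
grasp_force: 0.8
```

>>> send_rows(
  rows=[
    [-0.005,-0.0022,0,0,0,0,-1],
    [-0.01,-0.004,0,0,0,0,-1],
    [-0.014,-0.005,0,0,0,0,-1],
    [-0.0165,-0.006,0,0,0,0,-1],
    [-0.0165,-0.006,0,0,0,0,-1],
  ],
)

```text
t: 42.6
ee_pos: [0.5338, -0.0006, 0.0378]
tcp_rot: [179.8, -0.3, -178.6]
contact_force: [-6.0, 2.2, 3.4]
width: -0.0
grasp_force: 3.3
```

Run:
```python
from k import *
f,K,E=grab('scene'); cv2.imwrite('pics/s5.png',cv2.resize(f[150:290,190:376,::-1],(800,600),interpolation=2))
```

```text
[ 0.5338 -0.0006  0.0378] [-0.1396  0.0967  0.0378] [ 179.8351093    -0.27299692 -178.59972291] [-6.04253736  2.15771597  3.40113676] 42.6
```

View pics/s5.png

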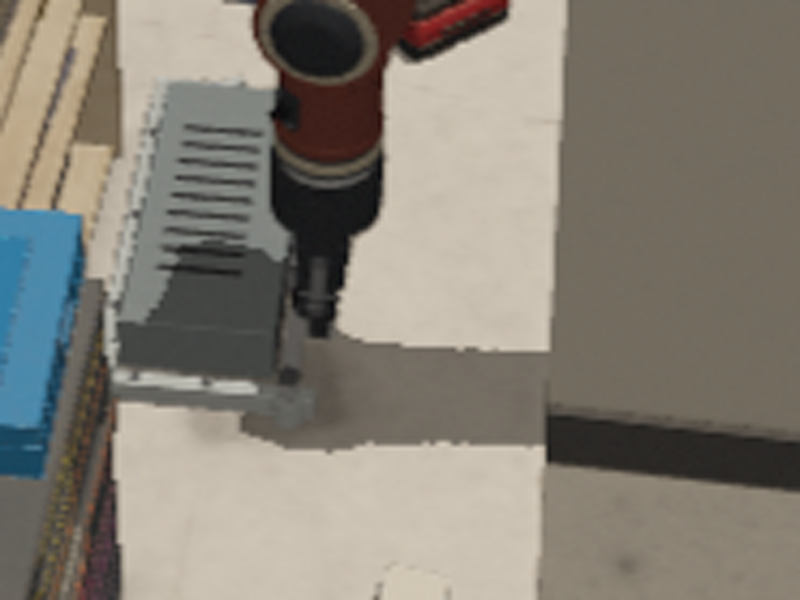

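The bar lies across the near face and is pressed at its end stop: 6 N with no more travel, at the expected x. I'll retreat and check from above.

>>> send_rows(
  rows=[
    [0.02,0,0,0,0,0,-1],
    [0.045,0,-0.01,0,0,0,-1],
    [0.06,0,-0.05,0,0,0,-1],
    [0.06,0.06,-0.1,0,0,0,-1],
    [0.06,0.12,-0.13,0,0,0,-1],
    [0.06,0.18,-0.13,0,0,0,-1],
    [0.06,0.24,-0.13,0,0,0,-1],
    [0.06,0.24,-0.13,0,0,0,-1],
    [0.06,0.24,-0.13,0,0,0,-1],
  ],
)

```text
t: 43.78
ee_pos: [0.4719, 0.2377, 0.1684]
tcp_rot: [179.9, 0.3, -178.5]
contact_force: [0.6, -0.4, 0.5]
width: -0.0
grasp_force: 0.0
```

Run:
```python
from h import *
p,Rn,o=now(); print(p,o['contact_force'],o['t'],abs(o['dq']).max())
f,K,E=grab('top'); np.savez('topf.npz',f=f,K=K,E=E)
cv2.imwrite('pics/topf.png',cv2.resize(f[150:240,175:335,::-1],(800,450),interpolation=cv2.INTER_CUBIC))
```

```text
[0.47193894 0.2376513  0.16840353] [ 0.64106731 -0.40837756  0.46236426] 43.775 2.596988376702088
```

View pics/topf.png

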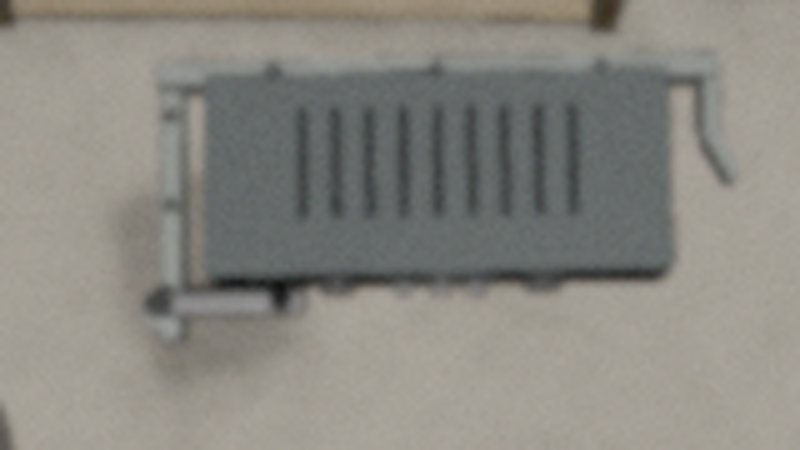

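The supply is square and flush with the stop: far edge (205,77) to (665,70), parallel to the stop. The keeper lies closed across the near face, from (160,302) to (295,302).

```bash
python3 -c "
from station import job
print(job.job_done())"
```

```text
the job is handed in; nothing more can be done
None
```

The supply is home against the stop along its whole far side, the keeper bar is closed across its near face, and the job was handed in at about 44 s; the highest push force I read was about 17 N, and the can, pack and carton were not touched.

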